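Pack the kiln caddy

TASK

Pack the wooden caddy for the next kiln firing. First lift the fireclay plate straight up off its two dowels, keeping it level, and lay it flat on the raised bed in the caddy between the two end stops; then stand the three tall kiln props upright in the caddy, each fully down in the pocket of its own shape (round, square, oblong). Set things down rather than dropping them, and leave the two half-height props where they stand.

Things in the scene. Friction and masses are not known exactly. Their poses are not given: they have to be found in the camera images.
- caddy: Fixed wooden tray 228 (x) x 260 (y) mm, walls 30 high, floor 8 above the bench. Origin: centre of its underside. 44 mm to +x lies the centre of the plate's raised bed: 36 (x) x 110 (y) mm, flat top 28 above the bench, 46 mm of free floor for fingers at its +x and -x sides; stops at its y ends, 130 apart, rise 8 over it. 62 mm to -x: three pocket blocks in a row along y, 76 apart, in any order.
- plate: Pale fireclay plate 60 (x) x 110 (y) x 10 mm, about 130 g. Origin: centre of its underside. Two 9.5 mm holes, 38 mm from its centre along +y and -y. It starts flat, 20 mm above the bench, on a fixed wooden block 36 (x) x 110 (y) mm with a 4 mm high foot 50 x 130, so its long edges overhang by 12 mm for gripping across x. Two 8 mm steel dowels through its holes end 27 mm above its underside.
- tall_round: Tall round kiln prop of pale fireclay standing upright, 34 mm diameter, 90 mm high, one small dark hole mark on top, 110 to 205 g. Origin: centre of its underside; z up its length.
- tall_square: Tall square kiln prop of pale fireclay standing upright, 32 x 32 mm (sides along its x and y), 90 mm high, one small dark hole mark on top, 125 to 230 g. Origin: centre of its underside; z up its length.
- tall_oblong: Tall oblong kiln prop of pale fireclay standing upright, 56 mm along its x, 28 mm along its y, 90 mm high, two small dark hole marks on top, 185 to 340 g. Origin: centre of its underside; z up its length.
- half_round: Half-height round kiln prop of pale fireclay standing upright, 34 mm diameter, only 45 mm high. Origin: centre of its underside; z up its length. A look-alike: it stays where it stands.
- half_square: Half-height square kiln prop of pale fireclay standing upright, 32 x 32 mm, only 45 mm high. Origin: centre of its underside; z up its length. A look-alike: it stays where it stands.
- pocket_round: Plywood pocket block fixed in the caddy, 84 (x) x 64 (y) x 26 mm high, with a round pocket 50 mm in diameter in its top, 20 mm deep (its floor is 6 mm above the block's underside, so 14 mm above the bench). Origin: centre of its underside, 8 mm above the bench, right below the pocket's centre.
- pocket_square: Plywood pocket block as the round one, but with a square pocket 48 x 48 mm, 20 mm deep, floor 6 mm above its underside. Origin: centre of its underside, below the pocket's centre.
- pocket_oblong: Plywood pocket block as the round one, but with an oblong pocket 72 mm along its x and 44 mm along its y, 20 mm deep, floor 6 mm above its underside. Origin: centre of its underside, below the pocket's centre.
Not all that is in view belongs to the job. Leave any green or turquoise look-alike of the tall_oblong alone. Leave any green look-alike of the tall_round alone.

How it is judged:
By the outcome, as a careful person would: the job done as asked, in the order asked, and still so for the second after the job is handed in, with the robot touching nothing.
It also fails if it takes over 144 s, if anything falls off the work surface, if the arm or the gripper's body presses on something with over 40 N, if the wrist force passes 120 N, or if a joint passes its speed limit or range.

ROBOT

A 6-joint arm with a two-finger parallel gripper is mounted at the origin on the work surface. World frame = base frame: x ahead of the robot, y to its left, z up, the work surface at z = 0. Lengths are in m, angles in rad, forces in N, time in s.
With the tool pointing down it reaches from about 0.375 to 0.975 m from the base axis. Payload 3.8 kg.
Tool frame: the origin (TCP) lies midway between the tips of the shut fingers; the grasp point (between the pads) lies 19 mm behind it; z points along the fingers, y is the line along which they close (so a half turn about z gives the same grasp; the last joint's range is limited). The gripper opens to 85 mm and grips with 20 to 120 N. Pads are 22 mm wide; open, the fingers measure 114 mm over their backs; the gripper's body (76 mm by 85 mm) begins 54 mm behind the grasp point. The pads swing forward as they close: fully open they stand 13 mm farther back than shut.
Start: joints at [-1.221, 0.264, 1.604, -0, 1.274, -0.037], TCP at [0.255, -0.625, 0.231] pointing down, gripper open.
Joint ranges: [-2.63, 2.63], [-0.94, 2.18], [0.31, 2.57], [-1.31, 4.45], [0, 2.66], [-2.55, 2.55]. Speed limits (rad/s): [2.57, 2.57, 3.14, 3.14, 3.14, 3.14].

INTERFACE

Orientations are given as a rotation vector (axis times angle).
In Python, from workcell import bot, cams gives the robot as it stands.
- The arm moves only by the tool play_rows, never from a script. Its argument "rows" is a list of rows, each a list of 2 entries, a list of its own where there are three numbers: the shift along the tool's x, y, z scaled (see below), then the turn, a rotation vector about the tool's x, y, z scaled (see below). A call has 1 to 20 rows; each row is the pose to reach, as a shift and turn from the pose commanded when the call began, along the tool's axes at that moment; what a row does not reach only later rows make up. The controller multiplies each number of a shift by 250 mm and each number of a turn by 45 degrees. A row lasts 1/12 s, in which the tool goes at most 41.7 mm and 7.16 degrees, less where a joint would pass 70% of its speed; a pose out of reach is approached as far as the arm can. A call with a number of a shift or a turn outside -1 to 1 is refused whole. A call with a gripper value outside its range is refused whole. "claw" is the opening, from -1 (shut) to 1 (fully open), set as the call begins (left out, the last holds). The fingers move at their own pace and stop on an object; "newtons" is the grip in N (left out, the last holds). Time passes only in rows, so rows that repeat a pose let the fingers close. It gives the time, the measured TCP pose, the force, the opening and the grip force at its end, in the units of the state.
- bot.read_state(): the state, without advancing time (a new reading comes with each control period).
- cams.read_camera(name): name is "scene" or "side" or "wrist"; returns a dict with "image" (400x640x3 uint8, red, green, blue), "K" (3x3 intrinsics, pixels), "k1" (the pictures are not rectified: a ray, as slopes to the right and down, at radius r is drawn at 1 + k1 r^2 times it, then the intrinsics apply), "T" (4x4, takes a point from camera to world coordinates); the wrist camera has in their place "mount" (4x4, takes a point from camera to tool coordinates, whose origin is the TCP and whose axes are the flange's). Camera axes: x right, y down, z forward; pixel columns grow to the right and rows downward; lengths in m; the calibration is good to about 2 mm. A picture is of the moment at which its call begins: read the wrist's pose just before it. There is no depth.
- bot.finish_job(): hands the job in; it is judged then, once.
The state is a dict: "time": time; "q": joint angles; "joint_vel": joint speeds; "joint_torque": joint torques, N m; "tool_pos": TCP position; "tcp_rot": TCP orientation; "wrist_force": force on the tool from outside, world axes, zero at the start; "torque": the same for the moment, N m; "width": opening from 0.0 (shut) to 1.0 (fully open); "grip_force": force on a finger pad.
Only numpy, scipy, OpenCV 4.12 (cv2) and the standard library are available. Lean on these libraries where they do the work, as an engineer would, in place of code of your own. Each camera call takes 0.05 s, during which the arm holds its last target. There are 200 camera calls.

## Working session

There is one attempt and no reset: what is moved stays moved. The work goes in short steps, Python scripts to look and compute and a tool call to move; the robot and the scene stay as the last step left them, time stands still between calls to the robot, and variables do not carry over. Pictures are saved under pics/ and viewed, at most 14 in all, crops included, and the job is handed in when it is done.

Besides the shell and the picture viewer there is one more tool, called after ">>>" as name(argument=value, ...) on one line, values as JSON. play_rows: Moves the arm, as the interface text tells. Its arguments: {"type":"object","properties":{"rows":{"type":"array","items":{"type":"array"}},"claw":{"type":"number"},"newtons":{"type":"number"}},"required":["rows"]}

```bash
ls; mkdir -p pics; python3 - <<'E'
from workcell import bot,cams
import cv2,pickle
print(bot.read_state())
d={}
for n in("scene","side","wrist"):
    s=bot.read_state(); c=cams.read_camera(n); c["state"]=s; d[n]=c
    cv2.imwrite(f"pics/{n}0.png",c["image"][:,:,::-1])
    print(n,c["K"].tolist(),c["k1"],c.get("T",c.get("mount")).round(4).tolist())
pickle.dump(d,open("d0.pkl","wb"))
E
```

```text
pics
{'time': 0.0, 'q': array([-1.22090172e+00,  2.64798090e-01,  1.60535187e+00, -3.79214684e-05,
        1.27370143e+00, -3.68704916e-02]), 'joint_vel': array([-0.00029293,  0.00042573, -0.00065397, -0.001464  ,  0.00064127,
        0.00010024]), 'joint_torque': array([ 9.71329755e-04, -5.15108585e+01, -3.67315257e+01,  6.70788864e-06,
        1.31217009e-02,  2.18337868e-05]), 'tool_pos': array([ 0.25436382, -0.62446026,  0.2299437 ]), 'tcp_rot': array([-3.08084531e+00, -6.03339125e-01,  6.08852995e-04]), 'wrist_force': array([-0.30485996, -0.0102118 ,  0.56363952]), 'torque': array([0.01926898, 0.03243722, 0.00456679]), 'grip_force': 0.0, 'width': 1.0006202782244442}
scene [[451.9473177152715, 0.0, 321.84063088649845], [0.0, 451.9473177152715, 203.8629820648279], [0.0, 0.0, 1.0]] -0.11951533574520237 [[0.6108, 0.5496, -0.57, 1.0976], [0.7917, -0.4124, 0.4507, -0.5821], [0.0126, -0.7265, -0.687, 0.8626], [0.0, 0.0, 0.0, 1.0]]
side [[454.0558588136654, 0.0, 309.4372667233825], [0.0, 454.0558588136654, 208.0856374955187], [0.0, 0.0, 1.0]] -0.06805074107667743 [[-0.9965, -0.0687, 0.0475, 0.3669], [-0.0833, 0.7796, -0.6207, 0.8054], [0.0057, -0.6225, -0.7826, 1.0904], [0.0, 0.0, 0.0, 1.0]]
wrist [[308.4916984033404, 0.0, 319.6644816271461], [0.0, 308.4916984033404, 196.27670129984466], [0.0, 0.0, 1.0]] 0.011655298609835723 [[0.0011, -0.9453, -0.3263, 0.084], [1.0, 0.0012, -0.0001, 0.0003], [0.0005, -0.3263, 0.9453, -0.1413], [0.0, 0.0, 0.0, 1.0]]
```

View pics/scene0.png

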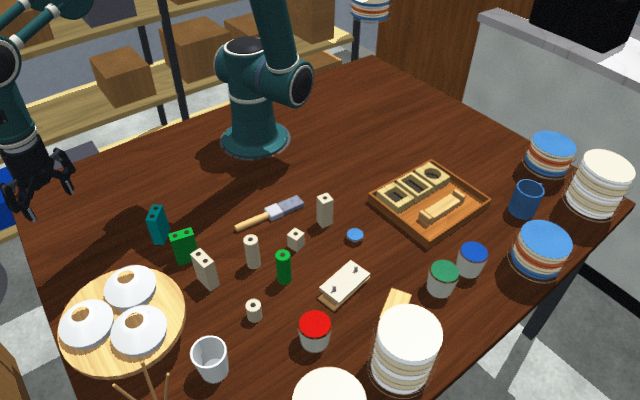

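View pics/side0.png

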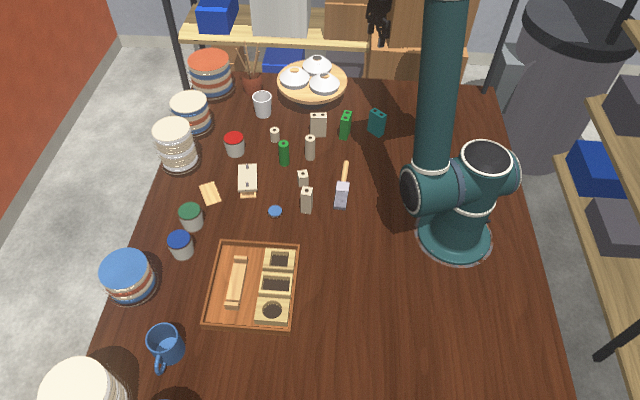

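Scene: plate at about (345,284), tall square (324,210), tall round (252,251), tall oblong (204,268), half props at (296,239) and (254,310), green/turquoise decoys at (182,245), (283,266) and (157,224), caddy at (430,200). Side shows the same with the pockets at about (279,259), (276,283) and (271,309). I'll enlarge crops to pick top-face pixels.

```bash
cat > h.py <<'E'
import numpy as np,cv2,pickle
from scipy.spatial.transform import Rotation as R
def camT(c):
    if "T" in c: return c["T"]
    s=c["state"]; T=np.eye(4); T[:3,:3]=R.from_rotvec(s["tcp_rot"]).as_matrix(); T[:3,3]=s["tool_pos"]
    return T@c["mount"]
def dist(c): return np.array([c["k1"],0,0,0,0.])
def rays(c,uv):
    p=cv2.undistortPoints(np.float64(uv).reshape(-1,1,2),c["K"],dist(c)).reshape(-1,2)
    T=camT(c); return T[:3,3],np.c_[p,np.ones(len(p))]@T[:3,:3].T
def plane(c,uv,z):
    o,d=rays(c,uv); return o+d*((z-o[2])/d[:,2])[:,None]
def tri(cs,uvs):
    A=np.zeros((3,3));b=np.zeros(3);L=[]
    for c,uv in zip(cs,uvs):
        o,d=rays(c,[uv]);d=d[0]/np.linalg.norm(d[0]);P=np.eye(3)-np.outer(d,d);A+=P;b+=P@o;L.append((P,o))
    x=np.linalg.solve(A,b); return x,max(np.linalg.norm(P@(x-o)) for P,o in L)
def proj(c,X):
    Ti=np.linalg.inv(camT(c)); X=np.atleast_2d(X)
    return cv2.projectPoints(np.float64(X),cv2.Rodrigues(Ti[:3,:3])[0],Ti[:3,3],c["K"],dist(c))[0].reshape(-1,2)
def shot(n,name=None):
    from workcell import bot,cams
    s=bot.read_state();c=cams.read_camera(n);c["state"]=s
    if name: pickle.dump(c,open(name+".pkl","wb")); cv2.imwrite(f"pics/{name}.png",c["image"][:,:,::-1])
    return c
E
python3 - <<'E'
from h import *
d=pickle.load(open("d0.pkl","rb"))
a=d["scene"]["image"][150:350,130:390,::-1];b=d["side"]["image"][95:335,180:390,::-1]
cv2.imwrite("pics/a.png",cv2.resize(a,None,fx=3,fy=3,interpolation=2)[:600])
cv2.imwrite("pics/b.png",cv2.resize(b,None,fx=2.5,fy=2.5,interpolation=2))
E
```

```text
(no output)
```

View pics/a.png

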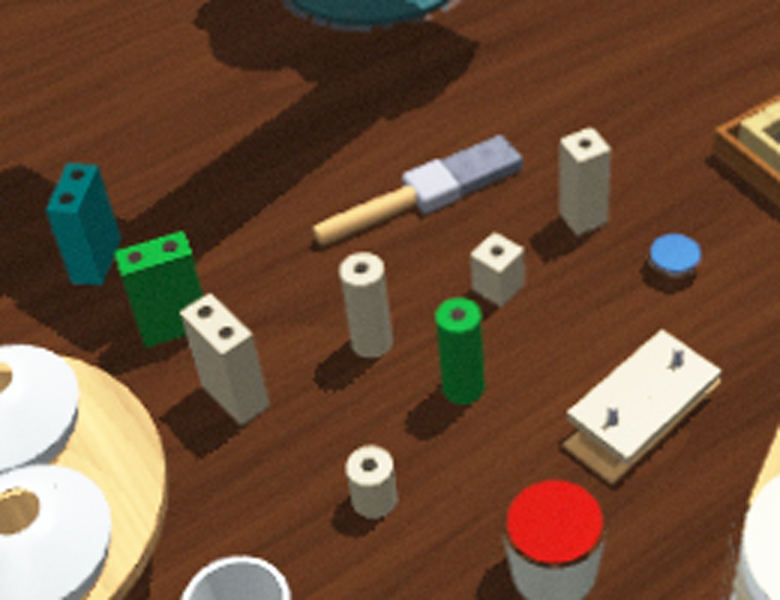

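View pics/b.png

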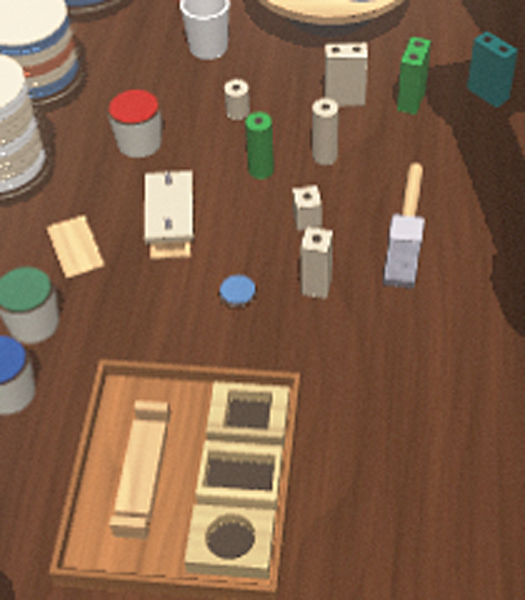

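View pics/wrist0.png

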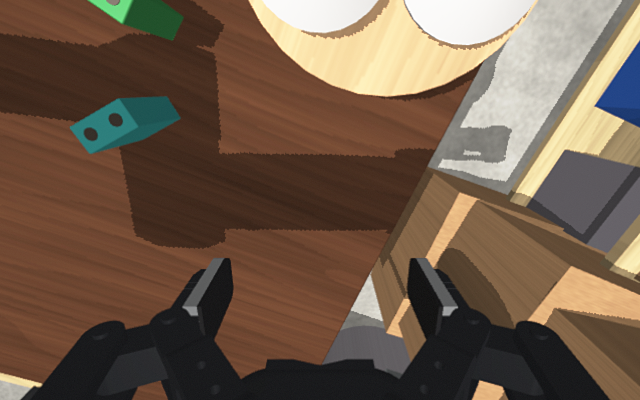

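Crops: tops/holes visible. In a.png: square hole (585,144), round hole (361,267), oblong holes (205,312) and (227,333), and dowel tips (678,352) and (613,410). In b.png: the same at (317,239), (324,106), (336,50), (358,49), (168,176) and (168,220), with pockets from top to bottom square (250,411), oblong (239,472) and round (231,537). Triangulating these roughly.

```bash
python3 - <<'E'
from h import *
d=pickle.load(open("d0.pkl","rb"));S,D=d["scene"],d["side"]
A=lambda x,y:((x+.5)/3+129.5,(y+.5)/3+149.5)
B=lambda x,y:((x+.5)/2.5+179.5,(y+.5)/2.5+94.5)
P={"sq":((585,144),(317,239)),"rd":((361,267),(324,106)),"ob_l":((205,312),(358,49)),"ob_r":((227,333),(336,50)),
"hsq":((497,251),(307,196)),"hrd":((369,464),(236,89)),"pl_L":((568,409),(192,239)),"pl_bot":((615,460),(193,172)),"pl_top":((663,332),(147,241)),"pl_R":((720,374),(145,174)),
"grn":((459,314),(259,120)),"gob":((152,248),(419,47))}
for k,(a,b) in P.items():
    x,e=tri([S,D],[A(*a),B(*b)]); print(k,x.round(4),round(e,4))
# swapped plate corners
for a,b in [((568,409),(147,241))]: print(tri([S,D],[A(*a),B(*b)]))
print("plate top plane scene",plane(S,[A(568,409),A(615,460),A(720,374),A(663,332)],.03).round(3).tolist())
print("plate top plane side",plane(D,[B(192,239),B(145,241),B(145,174),B(192,172)],.03).round(3).tolist())
for n,p,z in [("sqp",(250,411),.034),("obp",(239,472),.034),("rdp",(231,537),.034),("bedend1",(152,412),.036),("bedend2",(130,525),.036),("c1",(100,361),.03),("c2",(300,374),.03),("c3",(277,590),.03),("c4",(52,573),.03)]:
    print(n,plane(D,[B(*p)],z)[0].round(4))
E
```

```text
sq [ 0.4416 -0.0546  0.0884] 0.0002
rd [ 0.4515 -0.279   0.091 ] 0.001
ob_l [ 0.4166 -0.3964  0.0888] 0.0007
ob_r [ 0.4456 -0.3922  0.0889] 0.0001
hsq [ 0.4635 -0.1622  0.0444] 0.0003
hrd [ 0.5782 -0.3547  0.0429] 0.0013
pl_L [ 0.5977 -0.1657 -0.0396] 0.0221
pl_bot [ 0.6401 -0.2063  0.0109] 0.0242
pl_top [ 0.6318 -0.0945  0.0374] 0.0261
pl_R [ 0.6746 -0.1316  0.0865] 0.0167
grn [ 0.5331 -0.2452  0.09  ] 0.0006
gob [ 0.3351 -0.4018  0.0932] 0.0017
(array([ 0.63206574, -0.16153336, -0.02195475]), np.float64(0.048279666114429805))
plate top plane scene [[0.616, -0.206, 0.03], [0.674, -0.206, 0.03], [0.661, -0.092, 0.03], [0.602, -0.1, 0.03]]
plate top plane side [[0.6, -0.091, 0.03], [0.657, -0.083, 0.03], [0.678, -0.196, 0.03], [0.617, -0.204, 0.03]]
sqp [0.497  0.1521 0.034 ]
obp [0.4993 0.228  0.034 ]
rdp [0.4978 0.3028 0.034 ]
bedend1 [0.6031 0.1641 0.036 ]
bedend2 [0.6018 0.2998 0.036 ]
c1 [0.6752 0.0987 0.03  ]
c2 [0.4476 0.0963 0.03  ]
c3 [0.4456 0.3536 0.03  ]
c4 [0.6712 0.3562 0.03  ]
```

Heights check out (tall tops ≈89 mm, half props ≈44 mm). Plate ≈ (0.637,-0.149) at yaw ≈7°, caddy ≈ (0.56,0.228) at yaw ≈0. Next I'll bring the wrist camera over the plate.

```bash
cat >> h.py <<'E'
def go(x,y,z,psi,s=None):
    "print shift (units of 250mm) and turn (units of 45deg) from the measured pose to a level target"
    from workcell import bot
    s=s or bot.read_state(); R0=R.from_rotvec(s["tcp_rot"]); p=np.radians(psi)/2
    R1=R.from_rotvec(np.pi*np.array([np.cos(p),np.sin(p),0]))
    sh=R0.inv().apply(np.array([x,y,z])-s["tool_pos"])/.25; t=np.degrees((R0.inv()*R1).as_rotvec())/45
    print("shift",sh.round(3).tolist(),"turn",t.round(3).tolist(),"t",round(s["time"],1))
def yaw(s):
    m=R.from_rotvec(s["tcp_rot"]).as_matrix(); return np.degrees(np.arctan2(m[1,0],m[0,0]))
E
python3 -c "
from h import *
go(.637,-.16,.22,97.2); go(.637,-.16,.22,60)"
```

```text
shift [2.118, -1.144, 0.043] turn [-0.002, -0.002, -1.667] t 0.1
shift [2.118, -1.144, 0.043] turn [-0.002, -0.001, -0.841] t 0.1
```

>>> play_rows(rows=[[[1, -0.55, 0], [0, 0, -0.83]], [[1, -0.55, 0], [0, 0, -0.83]], [[1, -0.55, 0], [0, 0, -0.83]], [[1, -0.55, 0], [0, 0, -0.83]], [[1, -0.55, 0], [0, 0, -0.83]], [[1, -0.55, 0], [0, 0, -0.83]], [[1, -0.55, 0], [0, 0, -0.83]], [[1, -0.55, 0], [0, 0, -0.83]], [[1, -0.55, 0], [0, 0, -0.83]], [[1, -0.55, 0], [0, 0, -0.83]], [[1, -0.55, 0], [0, 0, -0.83]], [[1, -0.55, 0], [0, 0, -0.83]], [[1, -0.55, 0], [0, 0, -0.83]], [[1, -0.55, 0], [0, 0, -0.83]]], claw=1)

```text
time: 1.32
tool_pos: [0.4336, -0.4044, 0.2312]
tcp_rot: [-2.729, -1.557, 0.0]
wrist_force: [0.2, -0.5, -0.1]
width: 1.002
grip_force: 0.0
```

```bash
python3 -c "
from h import *
c=shot('wrist','w1');print(c['state']['tool_pos'],yaw(c['state']))
go(.637,-.16,.17,97.2)"
```

```text
[ 0.43358427 -0.404374    0.23116947] 59.41100452978546
shift [1.255, 0.203, 0.245] turn [-0.0, -0.0, -0.839] t 1.4
```

>>> play_rows(rows=[[[1, 0.2, 0], [0, 0, -0.84]], [[1, 0.2, 0], [0, 0, -0.84]], [[1, 0.2, 0], [0, 0, -0.84]], [[1, 0.2, 0], [0, 0, -0.84]], [[1, 0.2, 0], [0, 0, -0.84]], [[1, 0.2, 0], [0, 0, -0.84]], [[1, 0.2, 0.1], [0, 0, -0.84]], [[1, 0.2, 0.2], [0, 0, -0.84]], [[1, 0.2, 0.2], [0, 0, -0.84]], [[1, 0.2, 0.2], [0, 0, -0.84]], [[1, 0.2, 0.2], [0, 0, -0.84]], [[1, 0.2, 0.2], [0, 0, -0.84]]])

```text
time: 2.37
tool_pos: [0.605, -0.2146, 0.1833]
tcp_rot: [2.075, 2.355, 0.002]
wrist_force: [-0.2, -0.8, 1.0]
width: 0.997
grip_force: 0.0
```

```bash
python3 -c "
from h import *
c=shot('wrist','w2');print(c['state']['tool_pos'],yaw(c['state']))
go(.637,-.16,.17,97.2)"
```

```text
[ 0.60496992 -0.21464364  0.18334356] 97.2363958447881
shift [0.201, 0.154, 0.054] turn [0.004, 0.002, 0.001] t 2.4
```

View pics/w2.png

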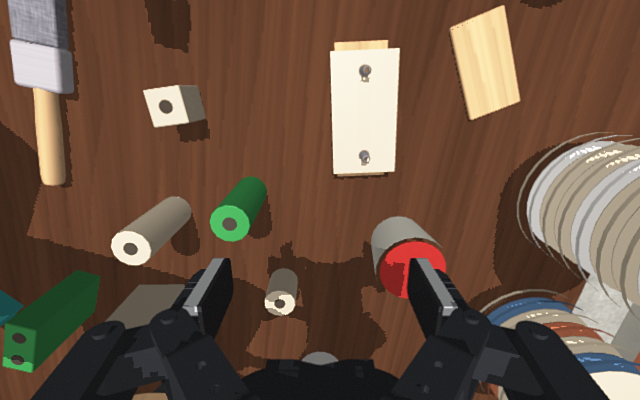

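Wrist view: the plate's top corners at about (330,50), (399,48), (395,174), (334,174). Half square hole (166,106), tall round hole (130,248). Extracting the plate quad by mask and checking its height against the side view.

```bash
cat >> h.py <<'E'
def quad(c,box,vmin=185,smax=60):
    "4 corners (line fits) of the bright pale blob in box (u0,v0,u1,v1)"
    u0,v0,u1,v1=box; g=cv2.cvtColor(c["image"],cv2.COLOR_RGB2HSV)[v0:v1,u0:u1]
    m=((g[...,2]>vmin)&(g[...,1]<smax)).astype(np.uint8)
    cs,_=cv2.findContours(m,cv2.RETR_EXTERNAL,cv2.CHAIN_APPROX_NONE); k=max(cs,key=cv2.contourArea)
    return k.reshape(-1,2)+[u0,v0],cv2.contourArea(k)
def rect(P):
    "min-area rectangle of plane points -> centre, size, angle"
    h=cv2.minAreaRect(np.float32(P[:,:2]*1000)); return np.round(h[0],1),np.round(h[1],1),round(h[2],2)
E
python3 - <<'E'
from h import *
w=pickle.load(open("w2.pkl","rb"));d=pickle.load(open("d0.pkl","rb"))
P,a=quad(w,(320,35,410,185),200,45); print("wrist",a,rect(plane(w,P,.03)))
r=cv2.minAreaRect(P.astype(np.float32)); print(cv2.boxPoints(r).round(1).tolist())
for n,b in(("scene",(315,255,375,305)),("side",(232,158,262,195))):
    Q,a=quad(d[n],b,190,60); print(n,a,rect(plane(d[n],Q,.03)))
cw=P.mean(0); 
E
```

```text
wrist 7673.5 (array([ 637.9, -147.9]), array([ 59.2, 109.3]), 9.73)
[[329.8999938964844, 49.900001525878906], [398.0, 47.900001525878906], [401.5, 171.10000610351562], [333.3999938964844, 173.0]]
scene 963.0 (array([ 638.5, -148.9]), array([ 59.9, 109.6]), 9.76)
side 426.0 (array([ 638.7, -145.6]), array([ 58.1, 109.8]), 9.47)
```

```bash
python3 -c "
from h import *
go(.6382,-.1482,.11,99.7)"
```

```text
shift [0.247, 0.164, 0.294] turn [0.004, 0.002, -0.055] t 2.4
```

>>> play_rows(rows=[[[0.25, 0.16, 0.05], [0.004, 0.002, -0.055]], [[0.25, 0.16, 0.15], [0.004, 0.002, -0.055]], [[0.25, 0.16, 0.22], [0.004, 0.002, -0.055]], [[0.25, 0.164, 0.29], [0.004, 0.002, -0.055]], [[0.25, 0.164, 0.29], [0.004, 0.002, -0.055]], [[0.25, 0.164, 0.29], [0.004, 0.002, -0.055]], [[0.25, 0.164, 0.29], [0.004, 0.002, -0.055]], [[0.25, 0.164, 0.29], [0.004, 0.002, -0.055]]])

```text
time: 3.08
tool_pos: [0.6383, -0.1473, 0.1113]
tcp_rot: [2.025, 2.402, 0.001]
wrist_force: [-0.1, -0.8, -0.1]
width: 1.002
grip_force: 0.0
```

```bash
python3 - <<'E'
from h import *
w=shot("wrist","w3"); print(w["state"]["tool_pos"],yaw(w["state"]))
p=proj(w,[[.638,-.148,.03]])[0].astype(int); print(p)
P,a=quad(w,(max(0,p[0]-110),max(0,p[1]-170),p[0]+110,min(400,p[1]+170)),200,45); print(a,rect(plane(w,P,.03)),P.min(0),P.max(0))
c=rect(plane(w,P,.03))
w2=pickle.load(open("w2.pkl","rb"))
P2,_=quad(w2,(320,35,410,185),200,45)
f=lambda Q:np.float64(cv2.minAreaRect(Q.astype(np.float32))[0])
print("tri centre",tri([w,w2],[f(P),f(P2)]))
go(c[0][0]/1e3,c[0][1]/1e3,.003,90+c[2] if c[2]<45 else c[2])
E
```

```text
[ 0.63832966 -0.14730139  0.11134447] 99.72946612804117
[319 205]
9952.0 (array([ 638. , -147.2]), array([ 59. , 108.1]), 9.69) [279 134] [360 266]
tri centre (array([ 0.63833564, -0.14389832,  0.02902052]), np.float64(0.0008907270317600348))
shift [0.0, -0.001, 0.433] turn [0.0, -0.0, 0.001] t 3.1
```

>>> play_rows(rows=[[[0, 0, 0.1], [0, 0, 0]], [[0, 0, 0.2], [0, 0, 0]], [[0, 0, 0.28], [0, 0, 0]], [[0, 0, 0.34], [0, 0, 0]], [[0, 0, 0.38], [0, 0, 0]], [[0, 0, 0.41], [0, 0, 0]], [[0, 0, 0.43], [0, 0, 0]], [[0, 0, 0.432], [0, 0, 0]], [[0, 0, 0.432], [0, 0, 0]]])

```text
time: 3.88
tool_pos: [0.6372, -0.1463, 0.0015]
tcp_rot: [-2.022, -2.401, 0.001]
wrist_force: [-0.6, -1.0, -0.2]
width: 1.002
grip_force: 0.0
```

>>> play_rows(rows=[[[0, 0, 0], [0, 0, 0]], [[0, 0, 0], [0, 0, 0]], [[0, 0, 0], [0, 0, 0]], [[0, 0, 0], [0, 0, 0]], [[0, 0, 0], [0, 0, 0]], [[0, 0, 0], [0, 0, 0]], [[0, 0, 0], [0, 0, 0]], [[0, 0, 0], [0, 0, 0]], [[0, 0, 0], [0, 0, 0]], [[0, 0, 0], [0, 0, 0]]], claw=0.2, newtons=30)

```text
time: 4.72
tool_pos: [0.6375, -0.1463, 0.0021]
tcp_rot: [-2.023, -2.402, 0.001]
wrist_force: [-0.9, 0.2, 5.7]
width: 0.696
grip_force: 33.0
```

>>> play_rows(rows=[[[0, 0, 0], [0, 0, 0]], [[0, 0, 0], [0, 0, 0]], [[0, 0, -0.01], [0, 0, 0]], [[0, 0, -0.03], [0, 0, 0]], [[0, 0, -0.05], [0, 0, 0]], [[0, 0, -0.07], [0, 0, 0]], [[0, 0, -0.09], [0, 0, 0]], [[0, 0, -0.11], [0, 0, 0]], [[0, 0, -0.13], [0, 0, 0]], [[0, 0, -0.16], [0, 0, 0]], [[0, 0, -0.2], [0, 0, 0]], [[0, 0, -0.25], [0, 0, 0]], [[0, 0, -0.3], [0, 0, 0]], [[0, 0, -0.36], [0, 0, 0]], [[0, 0, -0.42], [0, 0, 0]], [[0, 0, -0.46], [0, 0, 0]], [[0, 0, -0.48], [0, 0, 0]], [[0, 0, -0.48], [0, 0, 0]], [[0, 0, -0.48], [0, 0, 0]], [[0, 0, -0.48], [0, 0, 0]]], newtons=45)

```text
time: 6.38
tool_pos: [0.6362, -0.146, 0.1198]
tcp_rot: [-2.021, -2.399, 0.003]
wrist_force: [-0.9, 0.5, -1.2]
width: 0.695
grip_force: 50.1
```

```bash
python3 - <<'E'
from h import *
w=shot("wrist","w4"); s=w["state"]; print(s["tool_pos"],yaw(s),s["wrist_force"],s["width"])
go(.600,.10,.20,90)
E
```

```text
[ 0.63619222 -0.14602706  0.11981966] 99.78647300478801 [-0.8971304   0.49753909 -1.22151543] 0.6946350652592292
shift [0.995, 0.024, -0.32] turn [-0.007, -0.003, 0.217] t 6.4
```

View pics/w4.png

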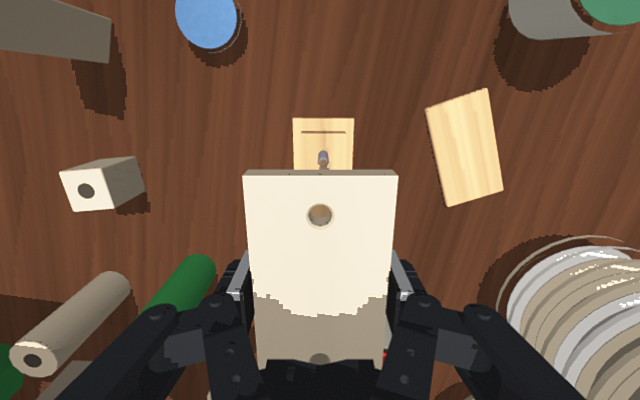

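The plate is held level (far edge at v≈176, hole at (320,214), dowel behind it). Moving toward the caddy, with looks on the way.

>>> play_rows(rows=[[[0, 0, -0.08], [0, 0, 0]], [[0.04, 0, -0.16], [0, 0, 0.02]], [[0.12, 0, -0.24], [0, 0, 0.05]], [[0.22, 0, -0.3], [0, 0, 0.08]], [[0.32, 0.005, -0.32], [0, 0, 0.11]], [[0.42, 0.01, -0.32], [0, 0, 0.14]], [[0.52, 0.015, -0.32], [0, 0, 0.17]], [[0.62, 0.02, -0.32], [-0.003, -0.002, 0.2]], [[0.72, 0.02, -0.32], [-0.006, -0.003, 0.215]], [[0.8, 0.02, -0.32], [-0.007, -0.003, 0.217]], [[0.85, 0.02, -0.32], [-0.007, -0.003, 0.217]], [[0.87, 0.02, -0.32], [-0.007, -0.003, 0.217]], [[0.87, 0.02, -0.32], [-0.007, -0.003, 0.217]], [[0.87, 0.02, -0.32], [-0.007, -0.003, 0.217]], [[0.87, 0.02, -0.32], [-0.007, -0.003, 0.217]]])

```text
time: 7.68
tool_pos: [0.6054, 0.0678, 0.2009]
tcp_rot: [2.22, 2.219, 0.001]
wrist_force: [-0.5, 0.0, -0.5]
width: 0.693
grip_force: 50.1
```

```bash
python3 - <<'E'
from h import *
w=shot("wrist","w5"); s=w["state"]; print(s["tool_pos"],yaw(s))
go(.604,.16,.20,90)
E
```

```text
[0.60539907 0.0678207  0.20091776] 89.97611928206325
shift [0.369, -0.006, 0.003] turn [0.003, 0.002, -0.001] t 7.7
```

>>> play_rows(rows=[[[0.05, 0, 0], [0, 0, 0]], [[0.12, 0, 0], [0, 0, 0]], [[0.2, 0, 0], [0, 0, 0]], [[0.28, 0, 0], [0, 0, 0]], [[0.34, 0, 0], [0, 0, 0]], [[0.37, 0, 0], [0, 0, 0]], [[0.37, 0, 0], [0, 0, 0]], [[0.37, 0, 0], [0, 0, 0]], [[0.37, 0, 0], [0, 0, 0]]])

```text
time: 8.48
tool_pos: [0.6052, 0.1607, 0.201]
tcp_rot: [2.22, 2.22, 0.001]
wrist_force: [0.3, 0.3, -1.3]
width: 0.691
grip_force: 50.1
```

```bash
python3 - <<'E'
from h import *
w=shot("wrist","w6"); s=w["state"]; print(s["tool_pos"],yaw(s))
a=cv2.imread("pics/w5.png")[:230];b=cv2.imread("pics/w6.png")[:270]
cv2.imwrite("pics/w56.png",np.vstack([a,b]))
E
```

```text
[0.60517226 0.16067085 0.2009797 ] 90.00495354117916
```

View pics/w56.png

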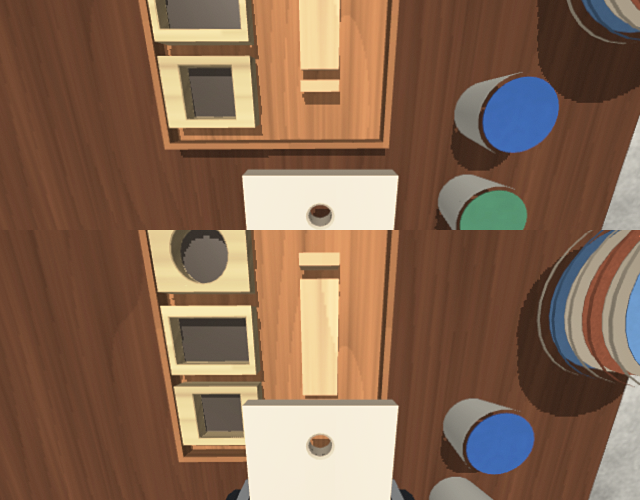

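w5 (top half): bed from u 301–340 with its -y end at v≈68, square pocket opening (179..236, 65..119). w6 (bottom half, v-230): bed u 302–339 with its +y end at v≈48, oblong opening (175..249, 87..132), round opening about u 171–228, v≈3–52. Casting these.

```bash
python3 - <<'E'
from h import *
a=pickle.load(open("w5.pkl","rb"));b=pickle.load(open("w6.pkl","rb"));d=pickle.load(open("d0.pkl","rb"))
def pr(n,x): print(n,(x*1000).round(1).tolist())
pr("bed -y end L,R (w5)",plane(a,[(301,69),(340,69)],.028))
pr("bed edges v20 w5",plane(a,[(301,20),(340,20)],.028))
pr("bed +y end (w6)",plane(b,[(302,48),(339,48)],.028))
pr("bed edges w6 v150",plane(b,[(302,150),(339,150)],.028))
pr("stop tops w5/w6",np.r_[plane(a,[(321,80),(321,92)],.036),plane(b,[(320,22),(320,36)],.036)])
pr("sq rim w5",plane(a,[(179,65),(236,65),(236,119),(186,119)],.034))
pr("ob rim w6",plane(b,[(175,87),(249,87),(249,132),(177,132)],.034))
pr("rd rim w6",plane(b,[(171,28),(228,28),(200,52)],.034))
pr("caddy -y corners w5",plane(a,[(165,149),(388,149)],.030))
# held plate: far edge & hole, in tool frame
for w in(a,b):
    z=w["state"]["tool_pos"][2]+.028
    P=plane(w,[(243,176),(398,176),(320,214.)],z); pr("plate far edge L,R, hole minus tcp",P[:,:2]-w["state"]["tool_pos"][:2])
# heights: bed +y corner seen in w6 and side, square pocket outer corner w5/w6
print("bed end height w6/side",tri([b,d["side"]],[(302,48),(180+ (119)/2.5,95+515/2.5)]))
print("round rim centre w6/side",tri([b,d["side"]],[(199.5,28),(180+231/2.5,95+537/2.5)]))
E
```

```text
bed -y end L,R (w5) [[588.1, 169.8, 28.0], [624.8, 169.9, 28.0]]
bed edges v20 w5 [[588.9, 210.3, 28.0], [623.9, 210.4, 28.0]]
bed +y end (w6) [[589.1, 280.5, 28.0], [623.2, 280.6, 28.0]]
bed edges w6 v150 [[587.4, 186.1, 28.0], [625.3, 186.1, 28.0]]
stop tops w5/w6 [[606.9, 160.0, 36.0], [606.9, 149.5, 36.0], [605.6, 300.2, 36.0], [605.7, 289.3, 36.0]]
sq rim w5 [[476.8, 172.5, 34.0], [528.9, 172.7, 34.0], [524.5, 124.6, 34.0], [476.2, 124.4, 34.0]]
ob rim w6 [[469.9, 246.3, 34.0], [539.1, 246.6, 34.0], [535.9, 204.9, 34.0], [465.4, 204.8, 34.0]]
rd rim w6 [[474.0, 295.3, 34.0], [524.2, 295.6, 34.0], [497.0, 276.2, 34.0]]
caddy -y corners w5 [[449.2, 94.5, 30.0], [675.2, 94.6, 30.0]]
plate far edge L,R, hole minus tcp [[-29.3, 53.1], [29.5, 53.1], [-0.1, 37.5]]
plate far edge L,R, hole minus tcp [[-29.3, 53.1], [29.4, 53.1], [-0.1, 37.5]]
bed end height w6/side (array([0.60177687, 0.28526703, 0.03703738]), np.float64(0.013504841157312368))
round rim centre w6/side (array([0.49700601, 0.29789409, 0.02415514]), np.float64(0.0014751436621487507))
```

```bash
python3 -c "
from h import *
go(.6063,.226,.045,90)"
```

```text
shift [0.263, 0.003, 0.624] turn [0.003, 0.002, -0.0] t 8.5
```

>>> play_rows(rows=[[[0.05, 0, 0], [0, 0, 0]], [[0.12, 0, 0], [0, 0, 0]], [[0.19, 0.003, 0], [0.003, 0.002, 0]], [[0.25, 0.003, 0.04], [0.003, 0.002, 0]], [[0.262, 0.003, 0.1], [0.003, 0.002, 0]], [[0.262, 0.003, 0.18], [0.003, 0.002, 0]], [[0.262, 0.003, 0.26], [0.003, 0.002, 0]], [[0.262, 0.003, 0.34], [0.003, 0.002, 0]], [[0.262, 0.003, 0.42], [0.003, 0.002, 0]], [[0.262, 0.003, 0.49], [0.003, 0.002, 0]], [[0.262, 0.003, 0.55], [0.003, 0.002, 0]], [[0.262, 0.003, 0.59], [0.003, 0.002, 0]], [[0.262, 0.003, 0.61], [0.003, 0.002, 0]], [[0.262, 0.003, 0.62], [0.003, 0.002, 0]], [[0.262, 0.003, 0.62], [0.003, 0.002, 0]], [[0.262, 0.003, 0.62], [0.003, 0.002, 0]]])

```text
time: 9.87
tool_pos: [0.607, 0.2272, 0.0469]
tcp_rot: [2.221, 2.222, 0.003]
wrist_force: [0.0, -0.1, -1.3]
width: 0.692
grip_force: 50.1
```

```bash
python3 -c "
from h import *
w=shot('wrist','w7');s=w['state'];print(s['tool_pos'],yaw(s),s['wrist_force'],s['width'])
go(.6063,.226,.0105,90)"
```

```text
[0.60698879 0.2271771  0.04687308] 90.0259248853217 [ 0.03721779 -0.05686638 -1.28883278] 0.6916533762482817
shift [-0.005, -0.004, 0.147] turn [0.003, -0.002, 0.001] t 9.9
```

View pics/w7.png

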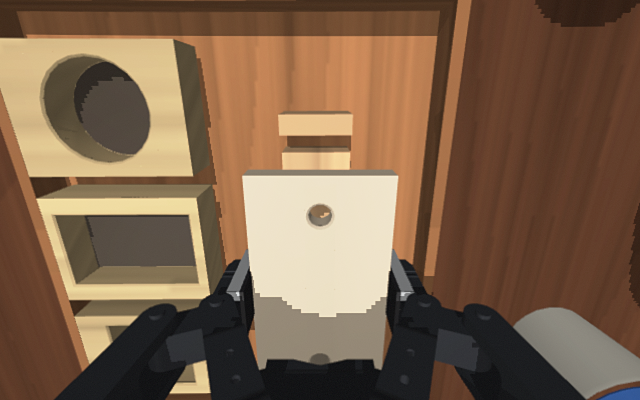

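Plate is above the bed (bed end u 283–350, v≈150, stop at v 112–135), centred to ~1 mm. Lowering.

>>> play_rows(rows=[[[-0.005, -0.004, 0.03], [0.003, -0.002, 0]], [[-0.005, -0.004, 0.06], [0.003, -0.002, 0]], [[-0.005, -0.004, 0.09], [0.003, -0.002, 0]], [[-0.005, -0.004, 0.11], [0.003, -0.002, 0]], [[-0.005, -0.004, 0.125], [0.003, -0.002, 0]], [[-0.005, -0.004, 0.135], [0.003, -0.002, 0]], [[-0.005, -0.004, 0.14], [0.003, -0.002, 0]], [[-0.005, -0.004, 0.143], [0.003, -0.002, 0]], [[-0.005, -0.004, 0.145], [0.003, -0.002, 0]], [[-0.005, -0.004, 0.145], [0.003, -0.002, 0]], [[-0.005, -0.004, 0.145], [0.003, -0.002, 0]]])

```text
time: 10.83
tool_pos: [0.6056, 0.2257, 0.0102]
tcp_rot: [-2.22, -2.221, 0.002]
wrist_force: [-0.1, -0.1, 2.2]
width: 0.695
grip_force: 50.3
```

>>> play_rows(rows=[[[0, 0, 0], [0, 0, 0]], [[0, 0, 0], [0, 0, 0]], [[0, 0, 0], [0, 0, 0]], [[0, 0, 0], [0, 0, 0]], [[0, 0, 0], [0, 0, 0]], [[0, 0, 0], [0, 0, 0]]], claw=0.75, newtons=20)

```text
time: 11.33
tool_pos: [0.6053, 0.2256, 0.0097]
tcp_rot: [-2.22, -2.221, 0.003]
wrist_force: [0.3, 0.4, -0.2]
width: 0.879
grip_force: 0.0
```

>>> play_rows(rows=[[[0, 0, -0.03], [0, 0, 0]], [[0, 0, -0.08], [0, 0, 0]], [[0, 0, -0.15], [0, 0, 0]], [[0, 0, -0.25], [0, 0, 0]], [[0, 0, -0.37], [0, 0, 0]], [[0, 0, -0.5], [0, 0, 0]], [[0, 0, -0.6], [0, 0, 0]], [[0, 0, -0.68], [0, 0, 0]], [[0, 0, -0.72], [0, 0, 0]], [[0, 0, -0.72], [0, 0, 0]], [[0, 0, -0.72], [0, 0, 0]], [[0, 0, -0.72], [0, 0, 0]]])

```text
time: 12.33
tool_pos: [0.6046, 0.2253, 0.1881]
tcp_rot: [-2.219, -2.22, 0.007]
wrist_force: [0.5, -0.7, -0.8]
width: 0.879
grip_force: 0.0
```

```bash
python3 - <<'E'
from h import *
w=shot('wrist','w8');s=w['state'];print(s['tool_pos'],yaw(s),s['wrist_force'],s['width'])
p=proj(w,[[.606,.225,.038]])[0].astype(int);print(p)
P,a=quad(w,(p[0]-70,max(p[1]-110,0),p[0]+70,p[1]+110),200,38); print(a,rect(plane(w,P,.038)))
go(.4416,-.0546,.20,90)
E
```

```text
[0.60456238 0.22531234 0.18810222] 90.02241047245923 [ 0.4712777  -0.68420242 -0.82232814] 0.8791165425983245
[321 180]
6309.5 (array([605.6, 224.2]), array([ 59.2, 108.1]), 0.02)
shift [-1.119, -0.652, -0.044] turn [-0.008, 0.003, 0.001] t 12.4
```

View pics/w8.png

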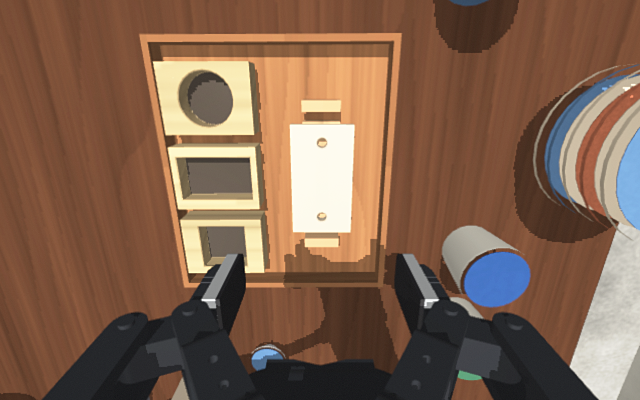

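Plate lies flat on the bed, centred (corners ≈(291,125)–(353,232)), between the stops. Now the square prop.

>>> play_rows(rows=[[[-0.15, -0.09, -0.04], [0, 0, 0]], [[-0.3, -0.18, -0.04], [0, 0, 0]], [[-0.45, -0.27, -0.04], [0, 0, 0]], [[-0.6, -0.36, -0.04], [-0.004, 0.001, 0]], [[-0.75, -0.45, -0.04], [-0.004, 0.001, 0]], [[-0.9, -0.54, -0.04], [-0.008, 0.003, 0]], [[-1, -0.63, -0.04], [-0.008, 0.003, 0]], [[-1, -0.65, -0.04], [-0.008, 0.003, 0]], [[-1, -0.65, -0.04], [-0.008, 0.003, 0]], [[-1, -0.65, -0.04], [-0.008, 0.003, 0]], [[-1, -0.65, -0.04], [-0.008, 0.003, 0]]], claw=1)

```text
time: 13.3
tool_pos: [0.4438, -0.0237, 0.1998]
tcp_rot: [2.22, 2.222, 0.006]
wrist_force: [0.0, 0.2, 1.3]
width: 1.0
grip_force: 0.0
```

```bash
python3 - <<'E'
from h import *
w=shot('wrist','w9');s=w['state'];print(s['tool_pos'],yaw(s))
p=proj(w,[[.4416,-.0546,.09]])[0].astype(int);print(p)
P,a=quad(w,(p[0]-60,max(p[1]-60,0),p[0]+60,p[1]+60),200,45); print(a,rect(plane(w,P,.09)))
E
```

```text
[ 0.44378945 -0.02366553  0.19984197] 90.04652677643783
[316 226]
1077.0 (array([441.9, -53.3]), array([31.8, 31.1]), 83.22)
```

View pics/w9.png

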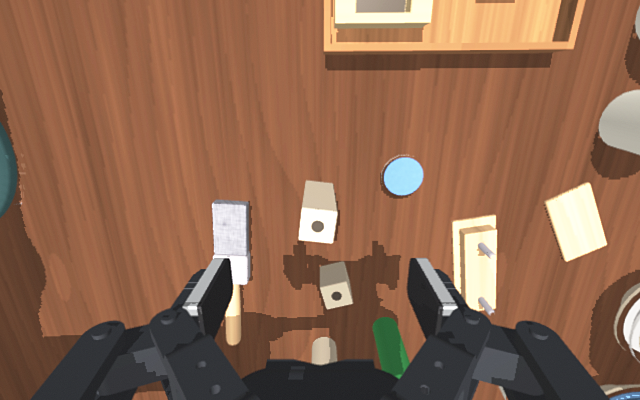

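```bash
python3 -c "
from h import *
w=pickle.load(open('w9.pkl','rb'))
print(plane(w,[(250,230),(336,296)],[.01,.045][0]).round(3).tolist(),plane(w,[(336,296)],.045))
go(.4419,-.0535,.046,83.2)"
```

```text
[[0.363, -0.096, 0.01], [0.466, -0.188, 0.01]] [[ 0.46321017 -0.16180204  0.045     ]]
shift [-0.121, -0.011, 0.616] turn [0.004, -0.003, 0.153] t 13.3
```

>>> play_rows(rows=[[[-0.06, -0.01, 0], [0, 0, 0.08]], [[-0.11, -0.01, 0.02], [0.004, -0.003, 0.152]], [[-0.121, -0.011, 0.06], [0.004, -0.003, 0.152]], [[-0.121, -0.011, 0.12], [0.004, -0.003, 0.152]], [[-0.121, -0.011, 0.2], [0.004, -0.003, 0.152]], [[-0.121, -0.011, 0.3], [0.004, -0.003, 0.152]], [[-0.121, -0.011, 0.4], [0.004, -0.003, 0.152]], [[-0.121, -0.011, 0.49], [0.004, -0.003, 0.152]], [[-0.121, -0.011, 0.55], [0.004, -0.003, 0.152]], [[-0.121, -0.011, 0.59], [0.004, -0.003, 0.152]], [[-0.121, -0.011, 0.61], [0.004, -0.003, 0.152]], [[-0.121, -0.011, 0.61], [0.004, -0.003, 0.152]], [[-0.121, -0.011, 0.61], [0.004, -0.003, 0.152]]])

```text
time: 14.43
tool_pos: [0.4418, -0.0541, 0.048]
tcp_rot: [2.348, 2.086, 0.001]
wrist_force: [0.4, 0.3, 0.8]
width: 1.002
grip_force: 0.0
```

>>> play_rows(rows=[[[0, 0, 0], [0, 0, 0]], [[0, 0, 0], [0, 0, 0]], [[0, 0, 0], [0, 0, 0]], [[0, 0, 0], [0, 0, 0]], [[0, 0, 0], [0, 0, 0]], [[0, 0, 0], [0, 0, 0]], [[0, 0, 0], [0, 0, 0]], [[0, 0, 0], [0, 0, 0]], [[0, 0, 0], [0, 0, 0]], [[0, 0, 0], [0, 0, 0]], [[0, 0, 0], [0, 0, 0]], [[0, 0, 0], [0, 0, 0]]], claw=-0.6, newtons=60)

```text
time: 15.43
tool_pos: [0.4419, -0.0545, 0.0485]
tcp_rot: [2.348, 2.084, 0.001]
wrist_force: [0.0, 0.1, 5.9]
width: 0.368
grip_force: 60.1
```

>>> play_rows(rows=[[[0, 0, -0.02], [0, 0, 0]], [[0, 0, -0.06], [0, 0, 0]], [[0, 0, -0.12], [0, 0, 0]], [[0, 0, -0.2], [0, 0, 0]], [[0, 0, -0.3], [0, 0, 0]], [[0, 0, -0.4], [0, 0, 0]], [[0, 0, -0.5], [0, 0, 0]], [[0, 0, -0.56], [0, 0, 0]], [[0, 0, -0.59], [0, 0, 0]], [[0, 0, -0.6], [0, 0, 0]], [[0, 0, -0.6], [0, 0, 0]], [[0, 0, -0.6], [0, 0, 0]]])

```text
time: 16.43
tool_pos: [0.4401, -0.0541, 0.1965]
tcp_rot: [-2.349, -2.085, 0.002]
wrist_force: [0.9, 0.3, -2.8]
width: 0.364
grip_force: 59.6
```

```bash
python3 -c "
from h import *
go(.5005,.149,.20,90)"
```

```text
shift [0.835, 0.144, -0.015] turn [-0.002, 0.0, -0.151] t 16.4
```

>>> play_rows(rows=[[[0.05, 0.01, -0.01], [0, 0, -0.02]], [[0.13, 0.02, -0.015], [0, 0, -0.04]], [[0.23, 0.04, -0.015], [0, 0, -0.06]], [[0.34, 0.06, -0.015], [0, 0, -0.08]], [[0.45, 0.08, -0.015], [0, 0, -0.1]], [[0.56, 0.1, -0.015], [0, 0, -0.12]], [[0.66, 0.12, -0.015], [0, 0, -0.14]], [[0.75, 0.135, -0.015], [0, 0, -0.151]], [[0.81, 0.144, -0.015], [-0.002, 0, -0.151]], [[0.835, 0.144, -0.015], [-0.002, 0, -0.151]], [[0.835, 0.144, -0.015], [-0.002, 0, -0.151]], [[0.835, 0.144, -0.015], [-0.002, 0, -0.151]], [[0.835, 0.144, -0.015], [-0.002, 0, -0.151]], [[0.835, 0.144, -0.015], [-0.002, 0, -0.151]]])

```text
time: 17.6
tool_pos: [0.5012, 0.1476, 0.2011]
tcp_rot: [2.222, 2.218, 0.0]
wrist_force: [0.6, -0.0, -2.7]
width: 0.365
grip_force: 59.6
```

```bash
python3 -c "
from h import *
w=shot('wrist','w10')
s=w['state'];print(s['tool_pos'],yaw(s))
go(.5005,.149,.0635,90)"
```

```text
[0.50117249 0.14762575 0.20108288] 89.91519550660944
shift [0.006, -0.004, 0.551] turn [0.002, 0.001, -0.002] t 17.6
```

View pics/w10.png

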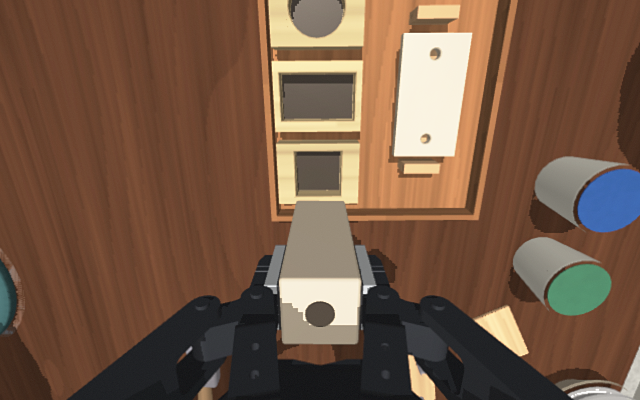

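The square prop is held upright; the square pocket opening spans (296,150)–(341,194), the oblong (281,72)–(355,120), and the round is at (317,9). Checking pocket centres here and descending.

```bash
python3 -c "
from h import *
w=pickle.load(open('w10.pkl','rb'))
print((plane(w,[(295,150),(341,150),(342,196),(295,196),(281,72),(355,72),(355,120),(281,120),(288,9),(345,9)],.034)*1000).round(1).tolist())"
```

```text
[[476.6, 174.2, 34.0], [522.9, 174.1, 34.0], [525.0, 125.2, 34.0], [475.3, 125.3, 34.0], [465.6, 246.8, 34.0], [534.2, 246.8, 34.0], [535.8, 203.5, 34.0], [463.8, 203.5, 34.0], [473.9, 297.5, 34.0], [523.5, 297.5, 34.0]]
```

>>> play_rows(rows=[[[0.006, -0.004, 0.02], [0.002, 0, 0]], [[0.006, -0.004, 0.08], [0.002, 0, 0]], [[0.006, -0.004, 0.16], [0.002, 0, 0]], [[0.006, -0.004, 0.22], [0.002, 0, 0]], [[0.006, -0.004, 0.26], [0.002, 0, 0]], [[0.006, -0.004, 0.28], [0.002, 0, 0]], [[0.006, -0.004, 0.3], [0.002, 0, 0]], [[0.006, -0.004, 0.3], [0.002, 0, 0]]])

```text
time: 18.32
tool_pos: [0.5005, 0.15, 0.1258]
tcp_rot: [2.222, 2.22, -0.001]
wrist_force: [-0.3, 0.1, -2.0]
width: 0.368
grip_force: 59.6
```

>>> play_rows(rows=[[[0, 0, 0.03], [0, 0, 0]], [[0, 0, 0.07], [0, 0, 0]], [[0, 0, 0.11], [0, 0, 0]], [[0, 0, 0.15], [0, 0, 0]], [[0, 0, 0.18], [0, 0, 0]], [[0, 0, 0.2], [0, 0, 0]], [[0, 0, 0.22], [0, 0, 0]], [[0, 0, 0.235], [0, 0, 0]], [[0, 0, 0.242], [0, 0, 0]], [[0, 0, 0.247], [0, 0, 0]], [[0, 0, 0.247], [0, 0, 0]], [[0, 0, 0.247], [0, 0, 0]]])

```text
time: 19.32
tool_pos: [0.5011, 0.1502, 0.065]
tcp_rot: [2.221, 2.22, 0.001]
wrist_force: [-0.4, 0.8, -2.6]
width: 0.37
grip_force: 59.6
```

>>> play_rows(rows=[[[0, 0, 0.004], [0, 0, 0]], [[0, 0, 0.008], [0, 0, 0]], [[0, 0, 0.01], [0, 0, 0]], [[0, 0, 0.01], [0, 0, 0]], [[0, 0, 0.01], [0, 0, 0]]])

```text
time: 19.73
tool_pos: [0.501, 0.1502, 0.0626]
tcp_rot: [2.221, 2.22, 0.001]
wrist_force: [-0.6, 0.2, 1.2]
width: 0.368
grip_force: 59.7
```

>>> play_rows(rows=[[[0, 0, 0], [0, 0, 0]], [[0, 0, 0], [0, 0, 0]], [[0, 0, 0], [0, 0, 0]], [[0, 0, 0], [0, 0, 0]], [[0, 0, 0], [0, 0, 0]], [[0, 0, 0], [0, 0, 0]]], claw=0.4, newtons=20)

```text
time: 20.23
tool_pos: [0.5008, 0.1501, 0.0622]
tcp_rot: [2.221, 2.22, 0.0]
wrist_force: [-0.0, -0.1, 0.6]
width: 0.701
grip_force: 0.0
```

>>> play_rows(rows=[[[0, 0, -0.03], [0, 0, 0]], [[0, 0, -0.1], [0, 0, 0]], [[0, 0, -0.2], [0, 0, 0]], [[0, 0, -0.32], [0, 0, 0]], [[0, 0, -0.45], [0, 0, 0]], [[0, 0, -0.53], [0, 0, 0]], [[0, 0, -0.56], [0, 0, 0]], [[0, 0, -0.56], [0, 0, 0]], [[0, 0, -0.56], [0, 0, 0]], [[0, 0, -0.56], [0, 0, 0]]])

```text
time: 21.07
tool_pos: [0.4993, 0.1499, 0.2002]
tcp_rot: [-2.221, -2.22, 0.005]
wrist_force: [-0.1, -0.6, -0.2]
width: 0.696
grip_force: 0.0
```

```bash
python3 - <<'E'
from h import *
w=shot('wrist','w11');s=w['state'];print(s['tool_pos'],yaw(s),s['width'])
p=proj(w,[[.501,.150,.104]])[0].astype(int)
P,a=quad(w,(p[0]-50,max(p[1]-50,0),p[0]+50,p[1]+50),200,38); print(p,a,rect(plane(w,P,.104)))
go(.4515,-.279,.2,98)
E
```

```text
[0.49933348 0.14985908 0.20017128] 89.97725171754921 0.6962063983798064
[322 198] 1226.0 (array([501.2, 150.8]), array([30.2, 29.4]), 0.07)
shift [-1.715, -0.19, 0.003] turn [-0.004, 0.002, -0.178] t 21.1
```

>>> play_rows(rows=[[[-0.12, 0, 0], [0, 0, 0]], [[-0.26, 0, 0], [0, 0, 0.05]], [[-0.4, -0.03, 0], [0, 0, 0.1]], [[-0.55, -0.05, 0], [0, 0, 0.2]], [[-0.7, -0.08, 0], [0, 0, 0.3]], [[-0.85, -0.1, 0], [0, 0, 0.4]], [[-1, -0.12, 0], [0, 0, 0.5]], [[-1, -0.15, 0], [-0.004, 0.002, 0.6]], [[-1, -0.15, 0], [-0.004, 0.002, 0.667]], [[-1, -0.15, 0], [-0.004, 0.002, 0.667]], [[-1, -0.15, 0], [-0.004, 0.002, 0.667]]], claw=1)

```text
time: 22.03
tool_pos: [0.4622, -0.0997, 0.2008]
tcp_rot: [2.72, 1.571, 0.003]
wrist_force: [-0.1, 1.0, 0.3]
width: 0.995
grip_force: 0.0
```

```bash
python3 -c "
from h import *
go(.4515,-.27,.2,60)"
```

```text
shift [-0.611, 0.303, 0.003] turn [0.001, -0.002, 0.0] t 22.0
```

>>> play_rows(rows=[[[-0.12, 0.06, 0], [0, 0, 0]], [[-0.25, 0.12, 0], [0, 0, 0]], [[-0.38, 0.19, 0], [0, 0, 0]], [[-0.51, 0.25, 0], [0, 0, 0]], [[-0.6, 0.3, 0], [0, 0, 0]], [[-0.61, 0.303, 0], [0, 0, 0]], [[-0.61, 0.303, 0], [0, 0, 0]], [[-0.61, 0.303, 0], [0, 0, 0]], [[-0.61, 0.303, 0], [0, 0, 0]], [[-0.61, 0.303, 0], [0, 0, 0]]])

```text
time: 22.87
tool_pos: [0.4525, -0.2683, 0.202]
tcp_rot: [2.718, 1.572, 0.005]
wrist_force: [-0.6, 0.4, 0.2]
width: 1.0
grip_force: 0.0
```

```bash
python3 - <<'E'
from h import *
w=shot('wrist','w12');s=w['state'];print(s['tool_pos'],yaw(s),s['width'])
p=proj(w,[[.4515,-.279,.09]])[0].astype(int)
P,a=quad(w,(p[0]-45,max(p[1]-45,0),p[0]+45,p[1]+45),200,45); X=plane(w,P,.09)
c,r=cv2.minEnclosingCircle(np.float32(X[:,:2]*1000)); print(p,a,rect(X),c,r)
go(c[0]/1e3,c[1]/1e3,.046,60)
E
```

```text
[ 0.45247736 -0.26825962  0.20203893] 60.08799323756958 0.9998615166497402
[324 203] 1002.0 (array([ 451.1, -278.2]), array([32.7, 32.3]), 59.27) (450.34735107421875, -278.2351989746094) 16.8615779876709
shift [-0.04, 0.01, 0.625] turn [0.004, -0.003, 0.002] t 22.9
```

View pics/w12.png

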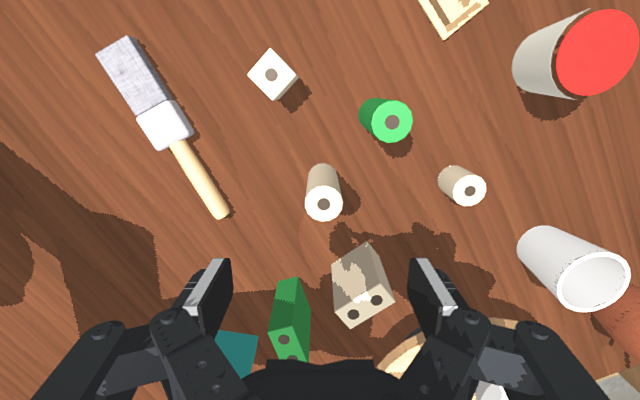

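Round prop hole at (324,204), clear of the green one (391,121); oblong holes at (376,300) and (354,313). Descending on the round.

>>> play_rows(rows=[[[-0.03, 0.01, 0.03], [0.004, -0.003, 0]], [[-0.038, 0.01, 0.1], [0.004, -0.003, 0]], [[-0.038, 0.01, 0.2], [0.004, -0.003, 0]], [[-0.038, 0.01, 0.3], [0.004, -0.003, 0]], [[-0.038, 0.01, 0.4], [0.004, -0.003, 0]], [[-0.038, 0.01, 0.5], [0.004, -0.003, 0]], [[-0.038, 0.01, 0.56], [0.004, -0.003, 0]], [[-0.038, 0.01, 0.6], [0.004, -0.003, 0]], [[-0.038, 0.01, 0.62], [0.004, -0.003, 0]], [[-0.038, 0.01, 0.62], [0.004, -0.003, 0]], [[-0.038, 0.01, 0.62], [0.004, -0.003, 0]]])

```text
time: 23.83
tool_pos: [0.4509, -0.2796, 0.0479]
tcp_rot: [2.72, 1.569, 0.0]
wrist_force: [-0.6, -0.1, -0.4]
width: 1.002
grip_force: 0.0
```

>>> play_rows(rows=[[[0, 0, 0], [0, 0, 0]], [[0, 0, 0], [0, 0, 0]], [[0, 0, 0], [0, 0, 0]], [[0, 0, 0], [0, 0, 0]], [[0, 0, 0], [0, 0, 0]], [[0, 0, 0], [0, 0, 0]], [[0, 0, 0], [0, 0, 0]], [[0, 0, 0], [0, 0, 0]], [[0, 0, 0], [0, 0, 0]], [[0, 0, 0], [0, 0, 0]], [[0, 0, 0], [0, 0, 0]], [[0, 0, 0], [0, 0, 0]]], claw=-0.6, newtons=60)

```text
time: 24.83
tool_pos: [0.4508, -0.2795, 0.0482]
tcp_rot: [2.72, 1.569, 0.0]
wrist_force: [-1.7, 1.0, 5.9]
width: 0.386
grip_force: 59.4
```

>>> play_rows(rows=[[[0, 0, -0.02], [0, 0, 0]], [[0, 0, -0.06], [0, 0, 0]], [[0, 0, -0.12], [0, 0, 0]], [[0, 0, -0.2], [0, 0, 0]], [[0, 0, -0.3], [0, 0, 0]], [[0, 0, -0.4], [0, 0, 0]], [[0, 0, -0.5], [0, 0, 0]], [[0, 0, -0.57], [0, 0, 0]], [[0, 0, -0.61], [0, 0, 0]], [[0, 0, -0.63], [0, 0, 0]], [[0, 0, -0.63], [0, 0, 0]], [[0, 0, -0.63], [0, 0, 0]]])

```text
time: 25.83
tool_pos: [0.4498, -0.2787, 0.2038]
tcp_rot: [-2.72, -1.569, 0.001]
wrist_force: [-0.3, -0.0, -2.7]
width: 0.386
grip_force: 59.6
```

```bash
python3 -c "
from h import *
go(.48,-.05,.206,60);go(.500,.301,.206,90)"
```

```text
shift [0.853, -0.353, -0.009] turn [-0.002, 0.0, -0.001] t 25.8
shift [2.108, -0.987, -0.008] turn [-0.002, -0.0, -0.667] t 25.8
```

>>> play_rows(rows=[[[0.04, -0.02, 0], [0, 0, 0]], [[0.12, -0.05, 0], [0, 0, 0]], [[0.23, -0.1, 0], [0, 0, -0.05]], [[0.35, -0.15, 0], [0, 0, -0.1]], [[0.47, -0.2, 0], [0, 0, -0.15]], [[0.59, -0.26, 0], [0, 0, -0.2]], [[0.7, -0.31, 0], [0, 0, -0.25]], [[0.81, -0.36, 0], [0, 0, -0.3]], [[0.9, -0.4, 0], [0, 0, -0.35]], [[0.96, -0.43, 0], [0, 0, -0.4]], [[0.99, -0.45, 0], [0, 0, -0.4]], [[0.99, -0.45, 0], [0, 0, -0.4]], [[0.99, -0.45, 0], [0, 0, -0.4]]])

```text
time: 26.92
tool_pos: [0.4761, -0.0084, 0.2038]
tcp_rot: [-2.441, -1.977, 0.003]
wrist_force: [-1.4, -0.4, -1.4]
width: 0.385
grip_force: 59.5
```

```bash
python3 -c "
from h import *
go(.500,.301,.206,90)"
```

```text
shift [1.23, -0.164, -0.01] turn [-0.002, 0.001, -0.267] t 26.9
```

>>> play_rows(rows=[[[0.04, 0, 0], [0, 0, -0.03]], [[0.12, -0.01, -0.01], [0, 0, -0.06]], [[0.22, -0.03, -0.01], [0, 0, -0.1]], [[0.34, -0.05, -0.01], [0, 0, -0.14]], [[0.46, -0.07, -0.01], [0, 0, -0.18]], [[0.58, -0.09, -0.01], [0, 0, -0.22]], [[0.7, -0.11, -0.01], [0, 0, -0.26]], [[0.81, -0.13, -0.01], [0, 0, -0.267]], [[0.9, -0.15, -0.01], [0, 0, -0.267]], [[0.96, -0.16, -0.01], [-0.002, 0.001, -0.267]], [[1, -0.16, -0.01], [-0.002, 0.001, -0.267]], [[1, -0.16, -0.01], [-0.002, 0.001, -0.267]], [[1, -0.16, -0.01], [-0.002, 0.001, -0.267]]])

```text
time: 28.0
tool_pos: [0.4901, 0.2438, 0.2068]
tcp_rot: [2.221, 2.22, 0.001]
wrist_force: [-0.4, 0.6, -1.9]
width: 0.385
grip_force: 59.6
```

```bash
python3 - <<'E'
from h import *
w=shot('wrist','w13');s=w['state'];print(s['tool_pos'],yaw(s),s['width'])
# round pocket: dark blob inside the pale block
p=proj(w,[[.5,.301,.034]])[0].astype(int); g=cv2.cvtColor(w['image'],cv2.COLOR_RGB2HSV)
u0,v0=p-[48,40]; v0=max(v0,0); m=(g[v0:p[1]+40,u0:p[0]+48,1]<75).astype(np.uint8)
k=max(cv2.findContours(m,0,1)[0],key=cv2.contourArea).reshape(-1,2)+[u0,v0]
X=plane(w,k,.034); print(p,len(k),(X.min(0)*1e3).round(1),(X.max(0)*1e3).round(1))
go(.500,.301,.14,90)
E
```

```text
[0.49009105 0.24376796 0.20676762] 89.98473662221193 0.3849051295957827
[329 118] 294 [456.9 269.3  34. ] [539.9 331.8  34. ]
shift [0.231, 0.04, 0.267] turn [0.002, 0.001, -0.001] t 28.1
```

>>> play_rows(rows=[[[0.06, 0.01, 0], [0.002, 0, 0]], [[0.13, 0.02, 0], [0.002, 0, 0]], [[0.19, 0.03, 0.02], [0.002, 0, 0]], [[0.225, 0.036, 0.06], [0.002, 0, 0]], [[0.231, 0.037, 0.12], [0.002, 0, 0]], [[0.231, 0.037, 0.18], [0.002, 0, 0]], [[0.231, 0.037, 0.23], [0.002, 0, 0]], [[0.231, 0.037, 0.26], [0.002, 0, 0]], [[0.231, 0.037, 0.27], [0.002, 0, 0]], [[0.231, 0.037, 0.27], [0.002, 0, 0]], [[0.231, 0.037, 0.27], [0.002, 0, 0]]])

```text
time: 28.97
tool_pos: [0.4996, 0.3021, 0.1399]
tcp_rot: [2.222, 2.221, 0.001]
wrist_force: [-0.2, 0.2, -1.6]
width: 0.387
grip_force: 59.6
```

```bash
python3 -c "
from h import *
go(.4995,.301,.0645,90)"
```

```text
shift [-0.004, -0.001, 0.302] turn [0.001, -0.0, -0.001] t 29.0
```

>>> play_rows(rows=[[[-0.004, 0, 0.03], [0, 0, 0]], [[-0.004, 0, 0.08], [0, 0, 0]], [[-0.004, 0, 0.13], [0, 0, 0]], [[-0.004, 0, 0.18], [0, 0, 0]], [[-0.004, 0, 0.22], [0, 0, 0]], [[-0.004, 0, 0.25], [0, 0, 0]], [[-0.004, 0, 0.275], [0, 0, 0]], [[-0.004, 0, 0.29], [0, 0, 0]], [[-0.004, 0, 0.298], [0, 0, 0]], [[-0.004, 0, 0.3], [0, 0, 0]], [[-0.004, 0, 0.3], [0, 0, 0]], [[-0.004, 0, 0.3], [0, 0, 0]]])

```text
time: 29.97
tool_pos: [0.4998, 0.3014, 0.0652]
tcp_rot: [2.222, 2.221, 0.002]
wrist_force: [0.1, 0.2, -1.2]
width: 0.384
grip_force: 59.6
```

Next, 3 mm more to contact.

>>> play_rows(rows=[[[0, 0, 0.004], [0, 0, 0]], [[0, 0, 0.008], [0, 0, 0]], [[0, 0, 0.011], [0, 0, 0]], [[0, 0, 0.012], [0, 0, 0]], [[0, 0, 0.012], [0, 0, 0]], [[0, 0, 0.012], [0, 0, 0]]])

```text
time: 30.47
tool_pos: [0.4995, 0.3013, 0.0622]
tcp_rot: [2.222, 2.221, 0.001]
wrist_force: [-1.0, -0.7, 4.1]
width: 0.383
grip_force: 60.1
```

>>> play_rows(rows=[[[0, 0, 0], [0, 0, 0]], [[0, 0, 0], [0, 0, 0]], [[0, 0, 0], [0, 0, 0]], [[0, 0, 0], [0, 0, 0]], [[0, 0, 0], [0, 0, 0]], [[0, 0, 0], [0, 0, 0]]], claw=0.4, newtons=20)

```text
time: 30.97
tool_pos: [0.4992, 0.3011, 0.0615]
tcp_rot: [2.222, 2.221, 0.0]
wrist_force: [-0.3, 0.7, 0.5]
width: 0.703
grip_force: 0.0
```

>>> play_rows(rows=[[[0, 0, -0.03], [0, 0, 0]], [[0, 0, -0.1], [0, 0, 0]], [[0, 0, -0.2], [0, 0, 0]], [[0, 0, -0.32], [0, 0, 0]], [[0, 0, -0.45], [0, 0, 0]], [[0, 0, -0.53], [0, 0, 0]], [[0, 0, -0.56], [0, 0, 0]], [[0, 0, -0.56], [0, 0, 0]], [[0, 0, -0.56], [0, 0, 0]], [[0, 0, -0.56], [0, 0, 0]]])

```text
time: 31.8
tool_pos: [0.498, 0.3004, 0.1994]
tcp_rot: [-2.221, -2.22, 0.005]
wrist_force: [-0.3, -1.0, -0.6]
width: 0.703
grip_force: 0.0
```

```bash
python3 - <<'E'
from h import *
w=shot('wrist','w14');s=w['state'];print(s['tool_pos'],yaw(s),s['width'])
p=proj(w,[[.4995,.301,.104]])[0].astype(int)
P,a=quad(w,(p[0]-50,max(p[1]-50,0),p[0]+50,p[1]+50),200,38); print(p,a,rect(plane(w,P,.104)))
go(.431,-.394,.2,98)
E
```

```text
[0.4980081  0.30037289 0.19941893] 89.9745616958421 0.7033898344580509
[321 198] 1482.5 (array([498.5, 299. ]), array([63.4, 39.4]), 0.93)
shift [-2.777, -0.266, 0.002] turn [-0.005, 0.002, -0.178] t 31.9
```

>>> play_rows(rows=[[[-0.13, 0, 0], [0, 0, 0]], [[-0.28, 0, 0], [0, 0, 0]], [[-0.43, 0, 0], [0, 0, 0]], [[-0.58, 0, 0], [0, 0, 0]], [[-0.73, 0, 0], [0, 0, 0]], [[-0.88, 0, 0], [0, 0, 0]], [[-1, 0, 0], [0, 0, 0]], [[-1, 0, 0], [0, 0, 0]], [[-1, 0, 0], [0, 0, 0]]], claw=1)

```text
time: 32.6
tool_pos: [0.4981, 0.0496, 0.1998]
tcp_rot: [-2.224, -2.215, 0.003]
wrist_force: [0.2, 0.2, 0.5]
width: 1.001
grip_force: 0.0
```

>>> play_rows(rows=[[[-0.13, -0.02, 0], [0, 0, 0]], [[-0.28, -0.05, 0], [0, 0, -0.02]], [[-0.43, -0.08, 0], [0, 0, -0.04]], [[-0.58, -0.1, 0], [0, 0, -0.06]], [[-0.73, -0.13, 0], [0, 0, -0.08]], [[-0.88, -0.15, 0], [0, 0, -0.1]], [[-1, -0.18, 0], [0, 0, -0.12]], [[-1, -0.18, 0], [0, 0, -0.15]], [[-1, -0.18, 0], [0, 0, -0.178]], [[-1, -0.18, 0], [-0.005, 0.002, -0.178]]])

```text
time: 33.43
tool_pos: [0.4542, -0.1976, 0.2005]
tcp_rot: [-2.059, -2.372, -0.007]
wrist_force: [-0.0, 0.7, -0.3]
width: 1.0
grip_force: 0.0
```

```bash
python3 -c "
from h import *
go(.431,-.385,.2,98)"
```

```text
shift [-0.729, -0.197, -0.001] turn [0.004, -0.004, 0.002] t 33.4
```

>>> play_rows(rows=[[[-0.12, -0.03, 0], [0, 0, 0]], [[-0.25, -0.07, 0], [0, 0, 0]], [[-0.4, -0.11, 0], [0, 0, 0]], [[-0.55, -0.15, 0], [0, 0, 0]], [[-0.68, -0.18, 0], [0.004, -0.004, 0]], [[-0.73, -0.197, 0], [0.004, -0.004, 0]], [[-0.73, -0.197, 0], [0.004, -0.004, 0]], [[-0.73, -0.197, 0], [0.004, -0.004, 0]], [[-0.73, -0.197, 0], [0.004, -0.004, 0]]])

```text
time: 34.18
tool_pos: [0.4312, -0.3843, 0.2005]
tcp_rot: [2.059, 2.372, 0.001]
wrist_force: [-0.5, 0.1, 0.1]
width: 0.998
grip_force: 0.0
```

```bash
python3 - <<'E'
from h import *
w=shot('wrist','w15');s=w['state'];print(s['tool_pos'],yaw(s),s['width'])
p=proj(w,[[.431,-.394,.09]])[0].astype(int)
for v in(170,200):
    P,a=quad(w,(p[0]-70,max(p[1]-55,0),p[0]+70,p[1]+55),v,45); print(p,a,P.min(0),P.max(0),rect(plane(w,P,.09)))
# green look-alike extent, tops at 90 mm
g=cv2.cvtColor(w['image'],cv2.COLOR_RGB2HSV); m=((g[...,0]>50)&(g[...,0]<100)&(g[...,1]>120)).astype(np.uint8)
for k in cv2.findContours(m,0,2)[0]:
    if cv2.contourArea(k)>300: print('green',k.reshape(-1,2).min(0),k.reshape(-1,2).max(0),(plane(w,k.reshape(-1,2),.09).max(0)*1e3).round())
E
```

```text
[ 0.43123518 -0.38430861  0.20053657] 98.07993896008354 0.9983973006780815
[317 203] 1793.0 [287 188] [350 218] (array([ 431.4, -393.3]), array([54.8, 27.8]), 7.05)
[317 203] 1793.0 [287 188] [350 218] (array([ 431.4, -393.3]), array([54.8, 27.8]), 7.05)
green [ 49 153] [165 235] [ 300. -372.   90.]
green [189 146] [253 228] [ 372. -354.   90.]
green [424   7] [506  65] [ 548. -230.   90.]
```

```bash
python3 -c "
from h import *
go(.4314,-.3935,.046,97.05)"
```

```text
shift [-0.036, -0.005, 0.619] turn [0.001, 0.0, 0.023] t 34.2
```

>>> play_rows(rows=[[[0, 0, 0], [0, 0, 0]], [[0, 0, 0], [0, 0, 0]], [[0, 0, 0], [0, 0, 0]], [[0, 0, 0], [0, 0, 0]]], claw=0.7)

```text
time: 34.57
tool_pos: [0.4308, -0.386, 0.2012]
tcp_rot: [2.059, 2.37, -0.0]
wrist_force: [0.1, -0.7, 0.3]
width: 0.849
grip_force: 0.0
```

>>> play_rows(rows=[[[-0.03, -0.004, 0.03], [0, 0, 0.023]], [[-0.034, -0.004, 0.1], [0, 0, 0.023]], [[-0.034, -0.004, 0.2], [0, 0, 0.023]], [[-0.034, -0.004, 0.3], [0, 0, 0.023]], [[-0.034, -0.004, 0.38], [0, 0, 0.023]], [[-0.034, -0.004, 0.46], [0, 0, 0.023]], [[-0.034, -0.004, 0.53], [0, 0, 0.023]], [[-0.034, -0.004, 0.58], [0, 0, 0.023]], [[-0.034, -0.004, 0.61], [0, 0, 0.023]], [[-0.034, -0.004, 0.615], [0, 0, 0.023]], [[-0.034, -0.004, 0.615], [0, 0, 0.023]], [[-0.034, -0.004, 0.615], [0, 0, 0.023]]])

```text
time: 35.57
tool_pos: [0.4317, -0.3961, 0.0483]
tcp_rot: [2.08, 2.349, -0.001]
wrist_force: [0.2, 0.3, 1.0]
width: 0.853
grip_force: 0.0
```

>>> play_rows(rows=[[[0, 0, 0], [0, 0, 0]], [[0, 0, 0], [0, 0, 0]], [[0, 0, 0], [0, 0, 0]], [[0, 0, 0], [0, 0, 0]], [[0, 0, 0], [0, 0, 0]], [[0, 0, 0], [0, 0, 0]], [[0, 0, 0], [0, 0, 0]], [[0, 0, 0], [0, 0, 0]], [[0, 0, 0], [0, 0, 0]], [[0, 0, 0], [0, 0, 0]]], claw=0, newtons=70)

```text
time: 36.4
tool_pos: [0.4322, -0.3964, 0.049]
tcp_rot: [2.079, 2.348, -0.001]
wrist_force: [0.2, -1.2, 6.4]
width: 0.649
grip_force: 75.1
```

>>> play_rows(rows=[[[0, 0, -0.02], [0, 0, 0]], [[0, 0, -0.06], [0, 0, 0]], [[0, 0, -0.12], [0, 0, 0]], [[0, 0, -0.2], [0, 0, 0]], [[0, 0, -0.3], [0, 0, 0]], [[0, 0, -0.4], [0, 0, 0]], [[0, 0, -0.5], [0, 0, 0]], [[0, 0, -0.58], [0, 0, 0]], [[0, 0, -0.63], [0, 0, 0]], [[0, 0, -0.66], [0, 0, 0]], [[0, 0, -0.66], [0, 0, 0]], [[0, 0, -0.66], [0, 0, 0]]])

```text
time: 37.4
tool_pos: [0.4304, -0.3946, 0.2114]
tcp_rot: [2.082, 2.352, -0.0]
wrist_force: [0.3, -0.4, -3.2]
width: 0.645
grip_force: 74.6
```

```bash
python3 -c "
from h import *
go(.5,.225,.21,90)"
```

```text
shift [2.426, 0.577, 0.004] turn [0.0, 0.001, 0.155] t 37.4
```

>>> play_rows(rows=[[[0.04, 0.01, 0], [0, 0, 0]], [[0.12, 0.03, 0], [0, 0, 0]], [[0.23, 0.05, 0], [0, 0, 0.02]], [[0.35, 0.08, 0], [0, 0, 0.04]], [[0.47, 0.11, 0], [0, 0, 0.06]], [[0.59, 0.14, 0], [0, 0, 0.08]], [[0.7, 0.17, 0], [0, 0, 0.1]], [[0.81, 0.19, 0], [0, 0, 0.12]], [[0.9, 0.21, 0], [0, 0, 0.14]], [[0.96, 0.23, 0], [0, 0, 0.155]], [[1, 0.24, 0], [0, 0, 0.155]], [[1, 0.24, 0], [0, 0, 0.155]]])

```text
time: 38.4
tool_pos: [0.4592, -0.1371, 0.2104]
tcp_rot: [-2.218, -2.223, 0.001]
wrist_force: [-0.4, 0.6, -3.3]
width: 0.647
grip_force: 74.7
```

```bash
python3 -c "
from h import *
go(.5,.223,.21,90)"
```

```text
shift [1.44, 0.167, 0.002] turn [-0.002, -0.0, 0.003] t 38.4
```

>>> play_rows(rows=[[[0.04, 0, 0], [0, 0, 0]], [[0.12, 0.01, 0], [0, 0, 0]], [[0.23, 0.03, 0], [0, 0, 0]], [[0.35, 0.05, 0], [0, 0, 0]], [[0.47, 0.07, 0], [0, 0, 0]], [[0.59, 0.09, 0], [0, 0, 0]], [[0.7, 0.11, 0], [0, 0, 0]], [[0.81, 0.13, 0], [0, 0, 0]], [[0.9, 0.15, 0], [0, 0, 0]], [[0.97, 0.167, 0], [0, 0, 0]], [[1, 0.167, 0], [0, 0, 0]], [[1, 0.167, 0], [0, 0, 0]], [[1, 0.167, 0], [0, 0, 0]]])

```text
time: 39.48
tool_pos: [0.5016, 0.1097, 0.2111]
tcp_rot: [2.22, 2.22, -0.003]
wrist_force: [0.3, -0.3, -2.7]
width: 0.648
grip_force: 74.6
```

```bash
python3 - <<'E'
from h import *
w=shot('wrist','w16');s=w['state'];print(s['tool_pos'],yaw(s),s['width'])
P,a=quad(w,(250,265,390,400),120,70) # held top: at TCP z + .041
X=plane(w,P,s['tool_pos'][2]+.041)[:,:2]-s['tool_pos'][:2]; print(a,P.min(0),P.max(0),(X.min(0)*1e3).round(1),(X.max(0)*1e3).round(1))
go(.5,.223,.14,90)
E
```

```text
[0.50155762 0.10973192 0.21110506] 89.99849313377327 0.6478374348053532
9620.0 [250 265] [389 336] [-27.2 -10.6] [26.8 22.5]
shift [0.455, -0.007, 0.284] turn [0.001, 0.003, -0.001] t 39.5
```

>>> play_rows(rows=[[[0.05, 0, 0], [0, 0, 0]], [[0.14, 0, 0], [0, 0, 0]], [[0.24, -0.005, 0], [0, 0, 0]], [[0.34, -0.007, 0], [0, 0, 0]], [[0.42, -0.007, 0], [0, 0, 0]], [[0.45, -0.007, 0], [0, 0, 0]], [[0.45, -0.007, 0.04], [0, 0, 0]], [[0.45, -0.007, 0.1], [0, 0.003, 0]], [[0.45, -0.007, 0.17], [0, 0.003, 0]], [[0.45, -0.007, 0.23], [0, 0.003, 0]], [[0.45, -0.007, 0.27], [0, 0.003, 0]], [[0.45, -0.007, 0.285], [0, 0.003, 0]], [[0.45, -0.007, 0.285], [0, 0.003, 0]], [[0.45, -0.007, 0.285], [0, 0.003, 0]]])

```text
time: 40.7
tool_pos: [0.5007, 0.2223, 0.1404]
tcp_rot: [2.222, 2.22, 0.003]
wrist_force: [-0.2, -0.6, -2.2]
width: 0.643
grip_force: 74.6
```

```bash
python3 -c "
from h import *
go(.5,.222,.0655,90)"
```

```text
shift [-0.001, -0.003, 0.3] turn [0.002, -0.001, -0.001] t 40.7
```

>>> play_rows(rows=[[[0, -0.003, 0.03], [0, 0, 0]], [[0, -0.003, 0.08], [0, 0, 0]], [[0, -0.003, 0.13], [0, 0, 0]], [[0, -0.003, 0.18], [0, 0, 0]], [[0, -0.003, 0.22], [0, 0, 0]], [[0, -0.003, 0.25], [0, 0, 0]], [[0, -0.003, 0.275], [0, 0, 0]], [[0, -0.003, 0.29], [0, 0, 0]], [[0, -0.003, 0.298], [0, 0, 0]], [[0, -0.003, 0.3], [0, 0, 0]], [[0, -0.003, 0.3], [0, 0, 0]], [[0, -0.003, 0.3], [0, 0, 0]]])

```text
time: 41.7
tool_pos: [0.5002, 0.223, 0.0658]
tcp_rot: [2.221, 2.22, 0.004]
wrist_force: [1.0, 0.3, -3.3]
width: 0.645
grip_force: 74.6
```

>>> play_rows(rows=[[[0, 0, 0.004], [0, 0, 0]], [[0, 0, 0.008], [0, 0, 0]], [[0, 0, 0.011], [0, 0, 0]], [[0, 0, 0.012], [0, 0, 0]], [[0, 0, 0.012], [0, 0, 0]], [[0, 0, 0.012], [0, 0, 0]]])

```text
time: 42.2
tool_pos: [0.5, 0.223, 0.063]
tcp_rot: [2.222, 2.221, 0.003]
wrist_force: [-2.2, -1.0, 4.7]
width: 0.647
grip_force: 75.1
```

Contact. Release, rise and back away toward -y for a final check.

>>> play_rows(rows=[[[0, 0, 0], [0, 0, 0]], [[0, 0, 0], [0, 0, 0]], [[0, 0, 0], [0, 0, 0]], [[0, 0, 0], [0, 0, 0]], [[0, 0, 0], [0, 0, 0]], [[0, 0, 0], [0, 0, 0]]], claw=0.7, newtons=20)

```text
time: 42.7
tool_pos: [0.4997, 0.2228, 0.0621]
tcp_rot: [2.222, 2.221, 0.002]
wrist_force: [0.6, -0.9, -0.1]
width: 0.848
grip_force: 0.0
```

>>> play_rows(rows=[[[0, 0, -0.03], [0, 0, 0]], [[0, 0, -0.1], [0, 0, 0]], [[0, 0, -0.2], [0, 0, 0]], [[0, 0, -0.32], [0, 0, 0]], [[0, 0, -0.45], [0, 0, 0]], [[0, 0, -0.6], [0, 0, 0]], [[0, 0, -0.72], [0, 0, 0]], [[-0.05, 0, -0.8], [0, 0, 0]], [[-0.12, 0, -0.8], [0, 0, 0]], [[-0.2, 0, -0.8], [0, 0, 0]], [[-0.2, 0, -0.8], [0, 0, 0]], [[-0.2, 0, -0.8], [0, 0, 0]]])

```text
time: 43.7
tool_pos: [0.4994, 0.1722, 0.2628]
tcp_rot: [2.223, 2.219, 0.004]
wrist_force: [-0.1, 0.3, 0.5]
width: 0.851
grip_force: 0.0
```

```bash
python3 - <<'E'
from h import *
w=shot('wrist','w17');s=w['state'];print(s['tool_pos'],s['wrist_force'])
sd=shot('side','s17');sc=shot('scene','c17')
b=cv2.resize(sd['image'][200:340,180:320,::-1],None,fx=2.28,fy=2.28,interpolation=2)[:300,:320]
c=cv2.resize(sc['image'][140:260,355:515,::-1],None,fx=2,fy=2,interpolation=2)
im=np.zeros((600,640,3),np.uint8); im[:270]=w['image'][:270,:,::-1]; im[275:275+b.shape[0],:b.shape[1]]=b; im[275:275+c.shape[0],320:320+c.shape[1]]=c
cv2.imwrite('pics/fin.png',im)
E
```

```text
[0.49942696 0.1721816  0.2627509 ] [-0.09999865  0.34030913  0.4877542 ]
```

View pics/fin.png

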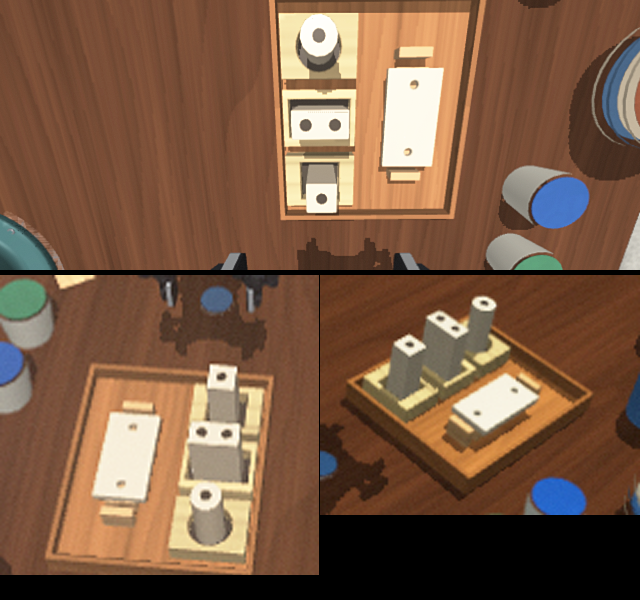

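All three views show every prop upright in its own pocket (wrist: round (319,36), oblong (320,125), square (321,198)) and the plate flat on its bed between the stops. Contact heights matched the pocket floors at 14 mm.

```bash
python3 -c "
from workcell import bot
print(bot.finish_job())"
```

```text
the job is handed in; nothing more can be done
None
```

I handed the job in at about 44 s: the plate lies flat on its bed between the stops, the three tall props stand fully down in their own pockets, and I did not touch the half-height props or the look-alikes.

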